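# Seat a steel block in the corner welding jig and hold it for tacking

### The job

Get the block ready for tacking in the corner jig: first take the small bush out of the jig and leave it in the orange parts tray. Then set the steel block flat on the jig's base plate, a long side against the long fence and an end against the end stop, and press it firmly into the corner against both; finish while still holding it pressed there. Leave everything else where it is.

Things in the scene. Friction and masses are not known exactly. Their poses are not given: they have to be found in the camera images.
- jig: corner welding jig fixed on the raised steel platen (its top 100 mm above the bench): bare metal base plate 150 (x) x 130 (y) x 8 mm thick with two rigid blue fences at right angles on it, 15 mm thick, 16 mm high. Origin: centre of the plate's underside. The long fence stands on the +y side, the end stop on the +x side; the block's place is the -x, -y side of their corner
- jig_corner (a point): the point on the top of the jig's base plate where the planes of the two fences' inner faces meet; axes as the jig's
- long_fence: the jig's long blue fence, 108 mm long along the jig's x, inner face at jig y = +45 mm, ending 12 mm short of the corner; fixed to the jig (this pose is the jig's origin and axes)
- end_stop: the jig's shorter blue fence, 90 mm long along the jig's y, inner face at jig x = +55 mm, ending 10 mm short of the corner; fixed to the jig (this pose is the jig's origin and axes). Friction of the block on fences and plate is marked (0.5 to 0.9), so a hard push on one fence or down on the plate can keep it from closing on the other
- block_center (a point): centre of the dark grey steel block, 66 (its x) x 33 (its y) x 50 mm high (its z), about 0.8 kg, loose, standing on the platen, its underside 25 mm below this point; either end and either long side will do. Standing in the jig it rises 34 mm above the fences. Pushed sideways near its top it tends to tip a little and drag on the base plate
- bush_center (a point): centre of the small steel bush (ring), 28 mm across, 20 mm high, 50 g, loose, standing on the jig's base plate in the pocket, at least 30 mm free between it and either fence
- tray: orange open parts tray, 90 (x) x 100 (y) mm outside, 26 mm high, walls 3 mm, inner floor 3 mm above its underside, fixed on the platen; origin at the centre of its underside
- spray_tin: red spray tin with a white cap, 64 mm across, 192 mm high, standing on the bench at the far right behind the platen; origin under its centre; to be left alone
- hex_key: black hex key, 31 x 83 x 7 mm, lying on the platen's near edge on the right; to be left alone
- dark_bar: dark bar, 20 x 90 x 12 mm, lying on the platen's far edge on the left; to be left alone
- platen: fixed perforated steel platen on four feet, 235 (x) x 558 (y) mm, on which jig, block and tray stand; its top lies 100 mm above the bench; origin on the bench under its centre. Blue bins with tape rolls and discs stand beside it on the left and behind it, rising some 50 to 100 mm above its top
Not all that is in view belongs to the job. What is shaped like the part that bears block_center but pink is not meant.

How it is judged:
On the way:
1. the bush lies in the tray, let go (x of bush_center in the frame of tray between -0.042 and 0.042 m and y of bush_center in the frame of tray between -0.047 and 0.047 m and z of bush_center in the frame of tray below 0.022 m and contact force between the fingers and bush below 0.3 N), for 0.2 s.
At the end, for the whole second after the job is handed in: The bush lies in the tray. The block stands upright on the jig's base plate, square to it (0.05 rad), within 2.5 mm of the plate, the long fence and the end stop, pressing on each fence with more than 2 N, at rest, the robot's fingers still on it (x of bush_center in the frame of tray between -0.042 and 0.042 m and y of bush_center in the frame of tray between -0.047 and 0.047 m and z of bush_center in the frame of tray below 0.022 m and contact force between block and long_fence above 2 N and contact force between block and end_stop above 2 N and contact force between the fingers and block above 2 N and angle between the x axis of block_center and the x axis of jig, either way round below 0.05 rad and angle between block_center's own z axis and vertical below 0.05 rad and z of block_center in the frame of jig_corner below 0.0275 m and x of block_center in the frame of jig_corner above -0.0355 m and y of block_center in the frame of jig_corner above -0.019 m and linear speed of block below 0.01 m/s); the arm keeps its last pose, push and grip.
It fails at once if a bystander (spray tin, hex key, dark bar) is moved more than 20 mm (distance of any of spray_tin, hex_key, dark_bar from where it was at the start of the episode above 0.02 m).
It also fails if it takes over 72 s, if anything falls off the work surface, if the arm or the gripper's body presses on something with over 40 N, if the wrist force passes 120 N, or if a joint passes its speed limit or range.

### The arm

A 6-joint arm with a two-finger parallel gripper is mounted at the origin on the work surface; the furniture and walls round the work are solid. World frame = base frame: x ahead of the robot, y to its left, z up, the work surface at z = 0. Lengths are in m, angles in rad, forces in N, time in s.
With the tool pointing down it reaches from about 0.25 to 0.775 m from the base axis. Payload 4 kg.
Tool frame: the origin (TCP) lies at the very end of the fingers, on their centre line; the grasp point (between the pads) lies 19 mm behind it (robot.hold_point_z is the distance from the TCP to the grasp point, in m); z points along the fingers, y is the line along which they close (so a half turn about z gives the same grasp; the last joint's range is limited). The gripper opens to 94 mm and grips with 3 to 60 N. Pads are 16 mm wide; open, the fingers measure 119 mm over their backs; the gripper's body (75 mm by 177 mm) begins 78 mm behind the grasp point.
Start: joints at [-1.443, 0.087, 1.371, -0, 1.684, -0.103], TCP at [0.126, -0.535, 0.206] pointing down, gripper open.
Joint ranges: [-3.1, 3.1], [-0.76, 2.03], [0.27, 2.55], [-1.08, 4.22], [0.17, 2.65], [-2.57, 2.57]. Speed limits (rad/s): [2.79, 2.79, 3.14, 3.14, 3.14, 3.14].

### API

Orientations are given as [roll, pitch, yaw] about the fixed x, y, z axes, in that order (R = Rz(yaw) Ry(pitch) Rx(roll)).
In Python, from bench import robot gives the robot as it stands.
- The arm moves only by the tool carry_out, never from a script. Its argument "steps" is a list of rows, each a list of 3 entries, a list of its own where there are three numbers: the shift along the tool's x, y, z in m, then the turn about the tool's z in units of 10 degrees (1.0 is 10 degrees), then the closure, from -1 (fully open) to 1 (shut). In form: [[[tx, ty, tz], roll, jaw], ...]. A call has 1 to 10 rows; each row is the pose to reach, as a shift and turn from the pose commanded when the call began, along the tool's axes at that moment; what a row does not reach only later rows make up. A row lasts 1/8 s, in which the tool goes at most 62.5 mm and 10.7 degrees, less where a joint would pass 70% of its speed; a pose out of reach is approached as far as the arm can. A call with a gripper value outside its range is refused whole. The fingers move at their own pace and stop on an object; the grip force is fixed at half the most. Time passes only in rows, so rows that repeat a pose let the fingers close. It gives the time, the measured TCP pose, the force, the opening and the grip force at its end, in the units of the state.
- robot.get_obs(): the state, without advancing time (a new reading comes with each control period).
- robot.snapshot(name): name is "scene" or "top"; returns a dict with "image" (420x560x3 uint8, red, green, blue), "z_map" (420x560 float32, m along the optical axis (not along the pixel's ray), 0 where there is no reading), "mtx" (3x3 intrinsics, pixels), "R" (3x3) and "t" (3): a world point X has camera coordinates R X + t. Camera axes: x right, y down, z forward; pixel columns grow to the right and rows downward; lengths in m; the calibration is good to about 2 mm. A picture is of the moment at which its call begins.
- robot.close_job(): hands the job in; it is judged then, once.
The state is a dict: "time": time; "joint_positions": joint angles; "qvel": joint speeds; "joint_torque": joint torques, N m; "tool_pos": TCP position; "ee_rot": TCP orientation; "wrist_force": force on the tool from outside, world axes, zero at the start; "wrist_torque": the same for the moment, N m; "width": finger opening in m; "finger_force": force on a finger pad.
Only numpy, scipy, OpenCV 4.12 (cv2) and the standard library are available. Lean on these libraries where they do the work, as an engineer would, in place of code of your own. Each camera call takes 0.05 s, during which the arm holds its last target. There are 200 camera calls.

## Working session

There is one attempt and no reset: what is moved stays moved. The work goes in short steps, Python scripts to look and compute and a tool call to move; the robot and the scene stay as the last step left them, time stands still between calls to the robot, and variables do not carry over. Pictures are saved under pics/ and viewed, at most 10 in all, crops included, and the job is handed in when it is done.

Besides the shell and the picture viewer there is one more tool, called after ">>>" in YAML: its name, and indented under it one key for each argument. carry_out: Moves the arm, as the interface text tells. Its arguments: {"type":"object","properties":{"steps":{"type":"array","items":{"type":"array"}}},"required":["steps"]}

```bash
mkdir -p pics
python3 - <<'E'
from bench import robot
import cv2,numpy as np
o=robot.get_obs(); print(o)
for n in("scene","top"):
    s=robot.snapshot(n); cv2.imwrite(f"pics/{n}0.png",s["image"][:,:,::-1]); np.savez(f"{n}0.npz",**s); print(s["mtx"],s["R"],s["t"])
E
```

```text
{'time': 0.0, 'joint_positions': array([-1.44309090e+00,  8.79752444e-02,  1.37219858e+00, -5.67031456e-06,
        1.68360639e+00, -1.03095205e-01]), 'qvel': array([ 0.00070791, -0.00112507, -0.00023951,  0.00225449,  0.00028847,
        0.00119514]), 'joint_torque': array([-5.73189914e-05, -3.40184712e+01, -3.02421606e+01,  7.17403321e-02,
        3.30432155e-02, -1.83126931e-04]), 'tool_pos': array([ 0.12574432, -0.534886  ,  0.20432136]), 'ee_rot': array([-3.13941613e+00, -2.19521316e-04,  2.30799762e-01]), 'wrist_force': array([-0.24252907, -0.66858927,  0.47001942]), 'wrist_torque': array([0.00578207, 0.03740371, 0.00963066]), 'finger_force': 0.0, 'width': 0.09400671043310319}
[[448.89259987   0.         277.42792044]
 [  0.         448.89259987 208.6515167 ]
 [  0.           0.           1.        ]] [[ 0.91819137 -0.39581989 -0.01585031]
 [-0.26081893 -0.57394259 -0.77624957]
 [ 0.29815785  0.71687971 -0.63022645]] [-0.38613163  0.17897054  1.03676107]
[[423.41501071   0.         276.20823251]
 [  0.         423.41501071 207.19449859]
 [  0.           0.           1.        ]] [[-0.00564302 -0.99996181  0.00667375]
 [-0.99063097  0.00467946 -0.13648582]
 [ 0.13644938 -0.00738142 -0.99061954]] [-0.01013675  0.45906531  1.17292733]
```

View pics/top0.png

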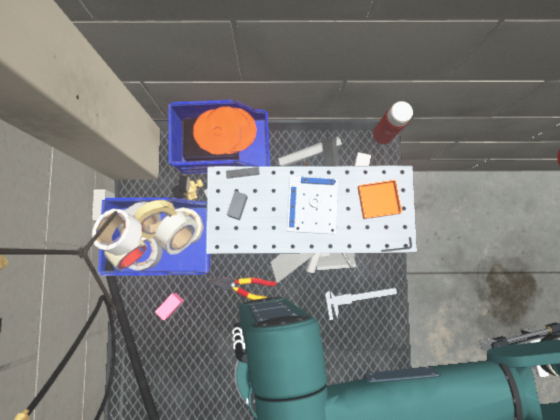

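View pics/scene0.png

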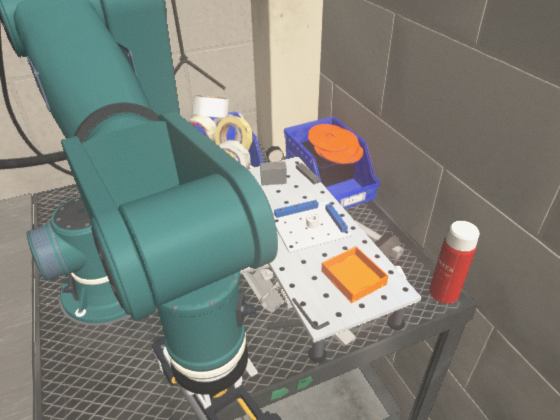

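The top view shows the block at about (237,204), the jig around (313,205) with its long fence at column 293 and end stop at row 181. The bush is at (314,204), the tray at (380,199) and the hex key at (398,247). The scene view agrees with this. Next I'll measure them from depth.

```bash
cat > h.py <<'E'
import numpy as np,cv2
def cloud(s):
    v,u=np.mgrid[:420,:560]; z=s["z_map"].astype(float)
    K=s["mtx"]; P=np.stack([(u-K[0,2])/K[0,0]*z,(v-K[1,2])/K[1,1]*z,z],-1)
    W=(P-s["t"])@s["R"]; W[z==0]=np.nan; return W
def rect(m,W):
    p=W[m][:,:2]; r=cv2.minAreaRect((p*1000).astype(np.float32)); return np.round(r[0],1),np.round(r[1],1),round(r[2],1),m.sum(),np.round(np.median(W[m][:,2])*1000,1)
E
python3 - <<'E'
from h import *
s=dict(np.load("top0.npz")); W=cloud(s); im=s["image"].astype(int); r,g,b=im[...,0],im[...,1],im[...,2]
v,u=np.mgrid[:420,:560]
box=lambda a,c,d,e:(u>=a)&(u<=c)&(v>=d)&(v<=e)
z=W[...,2]
print("block top",rect(box(220,255,185,225)&(z>.142)&(z<.16),W))
blue=(b>r+50)&box(285,345,170,235)&(z>.115)
print("lf",rect(blue&(u<299)&(v>187),W)); print("es",rect(blue&(u>=299)&(v<188),W))
print("plate z",np.nanmedian(z[box(320,333,190,225)]),"platen",np.nanmedian(z[box(345,355,180,240)]))
bz=box(304,326,190,220); print("bush",rect(bz&(z>.1185)&(z<.14),W))
print("tray",rect(box(350,410,170,225)&(r>180)&(b<100)&(g<170),W), rect(box(350,410,170,225)&(z>.115),W))
print("plate",rect(box(283,345,172,238)&(z>.105)&(z<.112)&(r>150),W))
print("bars",rect(box(225,262,165,180)&(z>.106)&(z<.12),W))
i=s["image"][150:260,190:420][:,:,::-1]; cv2.imwrite("pics/crop0.png",cv2.resize(i,None,fx=3.4,fy=3.4,interpolation=2))
# scene-camera bush
s=dict(np.load("scene0.npz")); W=cloud(s);z=W[...,2]
print("bush scene",rect(box(303,322,208,232)&(z>.124)&(z<.132),W)); print("block scene",rect(box(255,295,150,195)&(z>.146)&(z<.155),W))
E
```

```text
block top (array([450.7,  90.2]), array([33.3, 66.6]), 72.4, np.int64(333), np.float64(148.8))
lf (array([447.1, -54.4]), array([ 13.8, 101.8]), 86.3, np.int64(201), np.float64(123.3))
es (array([ 517.7, -121.8]), array([88.1, 15.2]), 86.1, np.int64(174), np.float64(122.9))
plate z 0.10724589660761483 platen 0.0992686988885541
bush (array([ 460.5, -112.3]), array([24.1, 24.9]), 89.5, np.int64(60), np.float64(127.2))
tray (array([ 468.1, -285.1]), array([ 86.2, 100.3]), 7.7, np.int64(185), np.float64(115.2)) (array([ 467.6, -285.8]), array([ 90.5, 101.6]), 8.2, np.int64(248), np.float64(123.9))
plate (array([ 461.3, -116.9]), array([146.5, 173.9]), 86.4, np.int64(1802), np.float64(107.6))
bars (array([548.2,  78.5]), array([29.5, 89.6]), 6.9, np.int64(255), np.float64(110.6))
bush scene (array([ 461.3, -108.1]), array([27.9, 27.2]), 63.5, np.int64(82), np.float64(128.6))
block scene (array([451.5,  94.7]), array([36.6, 66.1]), 74.5, np.int64(231), np.float64(151.4))
```

View pics/crop0.png

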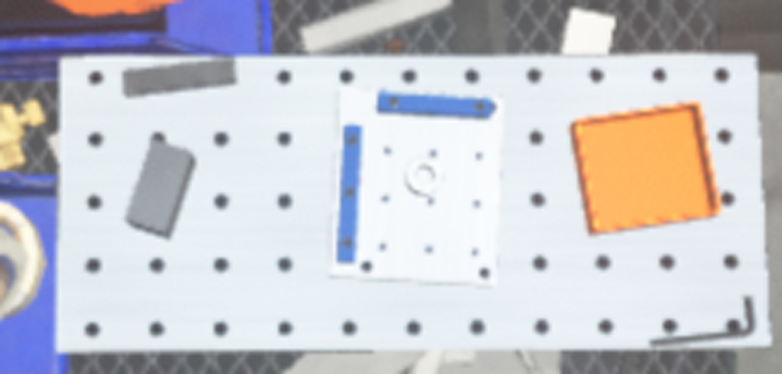

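The jig is at (455.5,-107.6) mm with a yaw of about -3.8°. Both fences give that same origin. The bush is at about (461,-110), the block at (451,92) with yaw -17.6°, and the tray at (468,-285) with yaw 8°. The heights and sizes match the given ones.

```bash
cat > go.py <<'E'
import sys,json,os,numpy as np
from scipy.spatial.transform import Rotation as R
# usage: go.py x y z(mm) yaw(deg): shift from commanded pose in cmd.json, then store the new one
f="cmd.json"; c=json.load(open(f)) if os.path.exists(f) else [126,-535,206,np.degrees(.2308)]
for a in sys.argv[1:]:
    g=[float(v) for v in a.split(",")]
    Rt=R.from_euler("xyz",[np.pi,0,np.radians(c[3])])
    print(a,"shift",np.round(Rt.inv().apply(np.array(g[:3])-c[:3])/1000,4),"turn",round(-(g[3]-c[3])/10,2))
json.dump(g,open(f,"w"))
E
python3 go.py 461,-110,200,-3.8
```

```text
461,-110,200,-3.8 shift [ 0.4233 -0.3371  0.006 ] turn 1.7
```

>>> carry_out:
  steps:
    - [[0.06, -0.048, 0.006], 0.25, -0.06]
    - [[0.12, -0.096, 0.006], 0.5, -0.06]
    - [[0.18, -0.143, 0.006], 0.75, -0.06]
    - [[0.24, -0.191, 0.006], 1.0, -0.06]
    - [[0.3, -0.239, 0.006], 1.25, -0.06]
    - [[0.36, -0.287, 0.006], 1.5, -0.06]
    - [[0.423, -0.337, 0.006], 1.7, -0.06]
    - [[0.423, -0.337, 0.006], 1.7, -0.06]
    - [[0.423, -0.337, 0.006], 1.7, -0.06]
    - [[0.423, -0.337, 0.006], 1.7, -0.06]

```text
time: 1.35
tool_pos: [0.4612, -0.1084, 0.1987]
ee_rot: [-3.141, 0.001, -0.061]
wrist_force: [-0.5, -0.9, -0.2]
width: 0.0495
finger_force: 0.0
```

Run:
```python
from bench import robot
from h import *
s=robot.snapshot("scene"); i=s["image"][130:300,200:430][:,:,::-1].copy()
def pj(p):
    q=s["mtx"]@(s["R"]@np.array(p)/1000+s["t"]); return q[:2]/q[2]
for p,c in(((461,-110,128),(0,0,255)),((513.3,-66.3,108),(0,255,0)),((461.2,-108.4,198.7),(255,0,255))):
    q=pj(p); print(q)
W=cloud(s);z=W[...,2];v,u=np.mgrid[:420,:560]
print(rect((u>298)&(u<328)&(v>205)&(v<235)&(z>.124)&(z<.132),W))
i=cv2.resize(i,None,fx=3.4,fy=3.4,interpolation=2)
for p,c in(((461,-110,128),(0,0,255)),((513.3,-66.3,108),(0,255,0)),((461.2,-108.4,198.7),(255,0,255))):
    q=(pj(p)-[200,130])*3.4; cv2.drawMarker(i,tuple(int(a) for a in q),c,0,14,1)
cv2.imwrite("pics/s1.png",i)
```

```text
[312.22938238 218.60840531]
[323.27238765 208.36302285]
[313.05686608 193.24167834]
(array([472.5, -94.8]), array([63.2, 65.8]), 66.1, np.int64(97), np.float64(128.1))
```

View pics/s1.png

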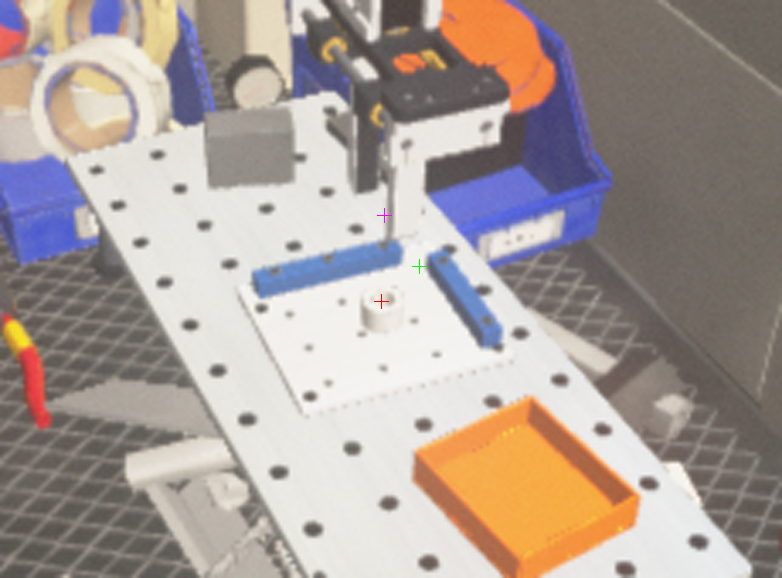

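The overlay matches: the bush top sits under its marker at crop (381,300), and the fingertips straddle the predicted TCP at (384,215). I'll go down and grip.

>>> carry_out:
  steps:
    - [[0, 0, 0.045], 0, -0.06]
    - [[0, 0, 0.075], 0, -0.06]
    - [[0, 0, 0.088], 0, -0.06]
    - [[0, 0, 0.088], 0, -0.06]
    - [[0, 0, 0.088], 0, 1]
    - [[0, 0, 0.088], 0, 1]
    - [[0, 0, 0.088], 0, 1]
    - [[0, 0, 0.088], 0, 1]
    - [[0, 0, 0.088], 0, 1]
    - [[0, 0, 0.088], 0, 1]

```text
time: 2.65
tool_pos: [0.4612, -0.1108, 0.1126]
ee_rot: [3.141, -0.002, -0.066]
wrist_force: [0.0, 0.8, 6.1]
width: 0.027
finger_force: 30.0
```

```bash
echo '[461,-110,112,-3.8]'>cmd.json; python3 go.py 461,-110,180,-3.8 468,-285,180,8 ; echo '[461,-110,180,-3.8]'>cmd.json;python3 go.py 468,-285,180,8
```

```text
461,-110,180,-3.8 shift [ 0.     0.    -0.068] turn -0.0
468,-285,180,8 shift [ 0.0186  0.1742 -0.068 ] turn -1.18
468,-285,180,8 shift [0.0186 0.1742 0.    ] turn -1.18
```

>>> carry_out:
  steps:
    - [[0, 0, -0.04], 0, 1]
    - [[0, 0, -0.068], 0, 1]
    - [[0, 0.05, -0.068], -0.3, 1]
    - [[0.01, 0.1, -0.068], -0.7, 1]
    - [[0.019, 0.15, -0.068], -1.1, 1]
    - [[0.019, 0.174, -0.068], -1.18, 1]
    - [[0.019, 0.174, -0.068], -1.18, 1]
    - [[0.019, 0.174, -0.068], -1.18, 1]

```text
time: 3.65
tool_pos: [0.4678, -0.2844, 0.1789]
ee_rot: [-3.14, 0.001, 0.14]
wrist_force: [0.5, -0.4, -0.8]
width: 0.0266
finger_force: 30.0
```

Run:
```python
from bench import robot
from h import *
s=robot.snapshot("scene"); i=s["image"][150:330,250:450][:,:,::-1]
cv2.imwrite("pics/s2.png",cv2.resize(i,None,fx=3.2,fy=3.2,interpolation=2))
```

```text
(no output)
```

View pics/s2.png

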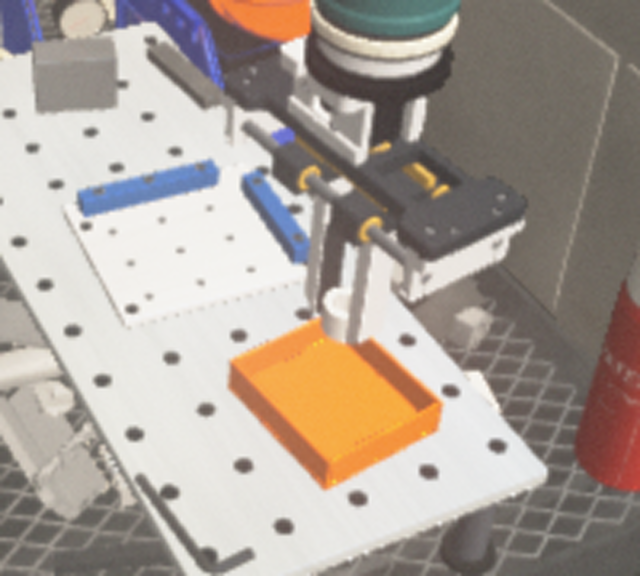

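The bush is held between the pads at crop (342,312), the pocket is empty and the tin is well clear. I'll lower the bush, release it and rise.

>>> carry_out:
  steps:
    - [[0, 0, 0.04], 0, 1]
    - [[0, 0, 0.065], 0, 1]
    - [[0, 0, 0.072], 0, 1]
    - [[0, 0, 0.072], 0, 1]
    - [[0, 0, 0.072], 0, -0.06]
    - [[0, 0, 0.072], 0, -0.06]
    - [[0, 0, 0.072], 0, -0.06]
    - [[0, 0, 0.072], 0, -0.06]
    - [[0, 0, 0.03], 0, -0.06]
    - [[0, 0, 0], 0, -0.06]

```text
time: 4.95
tool_pos: [0.4681, -0.2857, 0.1808]
ee_rot: [3.141, -0.0, 0.14]
wrist_force: [0.0, 0.5, 0.4]
width: 0.0498
finger_force: 0.0
```

```bash
echo '[468,-285,180,8]'>cmd.json; python3 go.py 451,92,190,-17.6
```

```text
451,92,190,-17.6 shift [ 0.0356 -0.3757 -0.01  ] turn 2.56
```

>>> carry_out:
  steps:
    - [[0.005, -0.05, -0.01], 0.35, -0.06]
    - [[0.01, -0.105, -0.01], 0.7, -0.06]
    - [[0.015, -0.16, -0.01], 1.1, -0.06]
    - [[0.02, -0.215, -0.01], 1.5, -0.06]
    - [[0.025, -0.27, -0.01], 1.9, -0.3]
    - [[0.03, -0.325, -0.01], 2.3, -0.5]
    - [[0.0356, -0.3757, -0.01], 2.56, -0.5]
    - [[0.0356, -0.3757, -0.01], 2.56, -0.5]
    - [[0.0356, -0.3757, -0.01], 2.56, -0.5]

```text
time: 6.08
tool_pos: [0.4508, 0.0912, 0.1894]
ee_rot: [3.141, -0.0, -0.306]
wrist_force: [0.1, -0.8, -0.0]
width: 0.0706
finger_force: 0.0
```

Run:
```python
from bench import robot
from h import *
s=robot.snapshot("scene"); W=cloud(s);z=W[...,2];v,u=np.mgrid[:420,:560]
print(rect((u>255)&(u<295)&(v>150)&(v<195)&(z>.146)&(z<.155),W))
t=robot.snapshot("top"); W=cloud(t);z=W[...,2]; im=t["image"].astype(int)
a=(u>350)&(u<410)&(v>170)&(v<225)&(im[...,2]>120)&(z>.105)&(z<.135)&(W[...,1]>-.34)&(W[...,1]<-.24)
print("bush?",a.sum(),rect(a&(np.hypot(W[...,0]-.468,W[...,1]+.285)<.035),W))
i=s["image"][130:310,220:440][:,:,::-1]
cv2.imwrite("pics/s3.png",cv2.resize(i,None,fx=3.2,fy=3.2,interpolation=2))
```

```text
(array([451.4,  94.7]), array([37. , 65.9]), 73.2, np.int64(228), np.float64(151.4))
bush? 184 (array([ 468.3, -287.5]), array([26.3, 26.9]), 64.5, np.int64(87), np.float64(121.1))
```

View pics/s3.png

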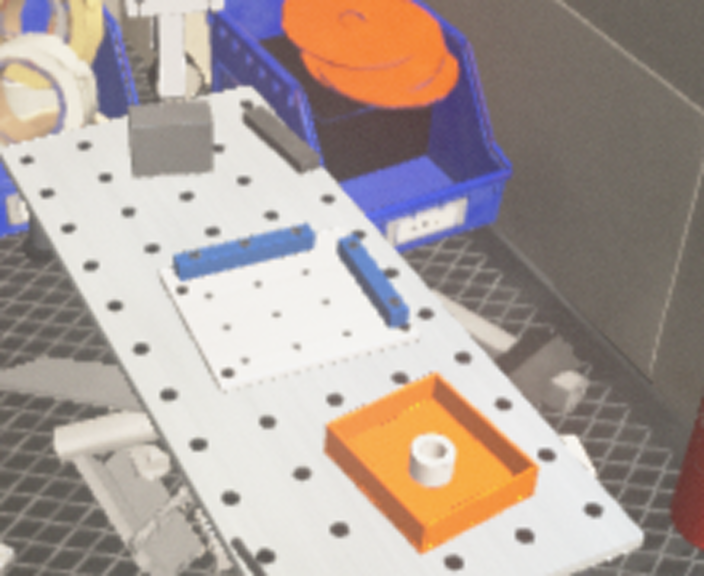

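The bush stands in the tray at crop (432,460), and the gripper is over the block at (170,140). I'll descend and grip the block.

>>> carry_out:
  steps:
    - [[0, 0, 0.035], 0, -0.5]
    - [[0, 0, 0.06], 0, -0.5]
    - [[0, 0, 0.069], 0, -0.5]
    - [[0, 0, 0.069], 0, -0.5]
    - [[0, 0, 0.069], 0, 1]
    - [[0, 0, 0.069], 0, 1]
    - [[0, 0, 0.069], 0, 1]
    - [[0, 0, 0.069], 0, 1]
    - [[0, 0, 0.069], 0, 1]
    - [[0, 0, 0.069], 0, 1]

```text
time: 7.42
tool_pos: [0.4513, 0.0925, 0.121]
ee_rot: [-3.139, -0.001, -0.306]
wrist_force: [1.5, 4.9, 2.8]
width: 0.0329
finger_force: 30.0
```

>>> carry_out:
  steps:
    - [[0, 0, -0.02], 0, 1]
    - [[0, 0, -0.05], 0, 1]
    - [[0, 0, -0.05], 0, 1]
    - [[0, 0, -0.05], 0, 1]

```text
time: 7.92
tool_pos: [0.4492, 0.0909, 0.1677]
ee_rot: [3.139, 0.004, -0.307]
wrist_force: [0.5, 0.1, -7.7]
width: 0.0328
finger_force: 30.0
```

```bash
echo '[451,92,171,-17.6]'>cmd.json; python3 go.py 467,-93,171,-3.8
python3 - <<'E'
from bench import robot
from h import *
s=robot.snapshot("scene"); i=s["image"][100:250,220:370][:,:,::-1]
cv2.imwrite("pics/s4.png",cv2.resize(i,None,fx=4,fy=4,interpolation=2))
o=robot.get_obs(); print(o["tool_pos"],o["ee_rot"],o["wrist_force"],o["wrist_torque"])
E
```

```text
467,-93,171,-3.8 shift [0.0712 0.1715 0.    ] turn -1.38
[0.44913615 0.09096582 0.16756376] [ 3.13864167  0.00486739 -0.30706575] [ 0.35018043 -0.94782825 -7.89530432] [ 0.0063184   0.03221871 -0.00464652]
```

View pics/s4.png

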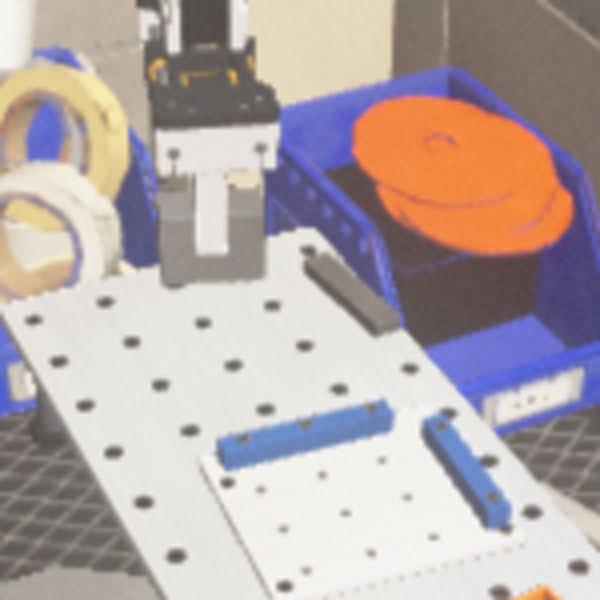

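The block is held level and centred at crop (212,240). I'll carry it over the pocket, about 12 mm short of both fences.

>>> carry_out:
  steps:
    - [[0.015, 0.035, 0], -0.3, 1]
    - [[0.03, 0.075, 0], -0.6, 1]
    - [[0.045, 0.115, 0], -0.9, 1]
    - [[0.06, 0.15, 0], -1.2, 1]
    - [[0.071, 0.1715, 0], -1.38, 1]
    - [[0.071, 0.1715, 0.02], -1.38, 1]
    - [[0.071, 0.1715, 0.033], -1.38, 1]
    - [[0.071, 0.1715, 0.038], -1.38, 1]
    - [[0.071, 0.1715, 0.038], -1.38, 1]
    - [[0.071, 0.1715, 0.038], -1.38, 1]

```text
time: 9.22
tool_pos: [0.4672, -0.0933, 0.1332]
ee_rot: [3.141, -0.001, -0.065]
wrist_force: [-0.4, 0.3, -7.1]
width: 0.0331
finger_force: 30.0
```

Run:
```python
from bench import robot
from h import *
v,u=np.mgrid[:420,:560]
s=robot.snapshot("scene"); W=cloud(s);z=W[...,2]; im=s["image"].astype(int)
i=s["image"][150:270,240:390][:,:,::-1]
cv2.imwrite("pics/s5.png",cv2.resize(i,None,fx=5,fy=5,interpolation=2))
o=robot.get_obs(); print(o["tool_pos"],o["ee_rot"],o["wrist_force"],o["wrist_torque"])
```

```text
[ 0.46727057 -0.0933717   0.13336395] [ 3.14100188e+00 -1.71127785e-03 -6.53722586e-02] [-0.07226689  0.46178156 -7.54819846] [ 0.0104411  -0.02085872  0.00194386]
```

View pics/s5.png

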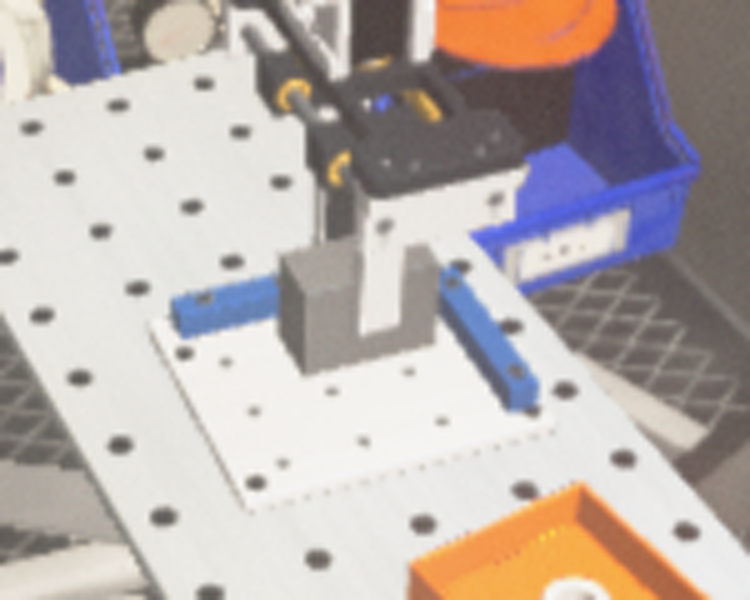

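The block hangs just above the plate inside both fences, its near bottom edge at about crop (300,370) to (435,340). I'll lower it until it touches.

>>> carry_out:
  steps:
    - [[0, 0, 0.001], 0, 1]
    - [[0, 0, 0.002], 0, 1]
    - [[0, 0, 0.003], 0, 1]
    - [[0, 0, 0.003], 0, 1]
    - [[0, 0, 0.003], 0, 1]

```text
time: 9.9
tool_pos: [0.4667, -0.0935, 0.1295]
ee_rot: [3.141, 0.0, -0.066]
wrist_force: [0.3, 0.3, -7.9]
width: 0.0327
finger_force: 30.0
```

>>> carry_out:
  steps:
    - [[0, 0, 0.001], 0, 1]
    - [[0, 0, 0.001], 0, 1]
    - [[0, 0, 0.001], 0, 1]

```text
time: 10.28
tool_pos: [0.4669, -0.0935, 0.129]
ee_rot: [3.141, -0.001, -0.066]
wrist_force: [-0.4, 1.2, -4.1]
width: 0.0327
finger_force: 30.0
```

It's on the plate with half its weight. Next, close on the end stop (+x).

>>> carry_out:
  steps:
    - [[0.002, 0, 0], 0, 1]
    - [[0.004, 0, 0], 0, 1]
    - [[0.006, 0, 0], 0, 1]
    - [[0.008, 0, 0], 0, 1]
    - [[0.009, 0, 0], 0, 1]
    - [[0.01, 0, 0], 0, 1]
    - [[0.01, 0, 0], 0, 1]

```text
time: 11.15
tool_pos: [0.4768, -0.0942, 0.129]
ee_rot: [3.141, -0.0, -0.066]
wrist_force: [-4.2, -0.1, 2.7]
width: 0.0328
finger_force: 30.0
```

>>> carry_out:
  steps:
    - [[0, -0.002, 0], 0, 1]
    - [[0, -0.004, 0], 0, 1]
    - [[0, -0.006, 0], 0, 1]
    - [[0, -0.008, 0], 0, 1]
    - [[0, -0.009, 0], 0, 1]
    - [[0, -0.01, 0], 0, 1]
    - [[0, -0.01, 0], 0, 1]

```text
time: 12.02
tool_pos: [0.4779, -0.0843, 0.129]
ee_rot: [3.141, -0.002, -0.066]
wrist_force: [2.1, -4.5, 2.6]
width: 0.033
finger_force: 30.0
```

The down-force has grown to about 10 N on the plate. I'll ease up 1 mm and keep closing.

>>> carry_out:
  steps:
    - [[0, 0, -0.001], 0, 1]
    - [[0.001, 0, -0.001], 0, 1]
    - [[0.002, 0, -0.001], 0, 1]
    - [[0.003, 0, -0.001], 0, 1]
    - [[0.003, 0, -0.001], 0, 1]

```text
time: 12.65
tool_pos: [0.4786, -0.0833, 0.129]
ee_rot: [-3.14, 0.005, -0.066]
wrist_force: [-5.6, -0.4, 3.7]
width: 0.0326
finger_force: 30.0
```

>>> carry_out:
  steps:
    - [[0, -0.001, 0], 0, 1]
    - [[0, -0.002, 0], 0, 1]
    - [[0, -0.003, 0], 0, 1]
    - [[0, -0.003, 0], 0, 1]

```text
time: 13.15
tool_pos: [0.4803, -0.0812, 0.129]
ee_rot: [-3.141, 0.001, -0.066]
wrist_force: [-1.7, -2.3, -0.9]
width: 0.0327
finger_force: 30.0
```

>>> carry_out:
  steps:
    - [[0.001, 0, 0], 0, 1]
    - [[0.002, 0, 0], 0, 1]
    - [[0.003, 0, 0], 0, 1]
    - [[0.003, 0, 0], 0, 1]

```text
time: 13.65
tool_pos: [0.4805, -0.0811, 0.1291]
ee_rot: [-3.141, 0.008, -0.066]
wrist_force: [-10.7, -2.4, 4.6]
width: 0.0332
finger_force: 30.0
```

>>> carry_out:
  steps:
    - [[0, -0.001, 0], 0, 1]
    - [[0, -0.002, 0], 0, 1]
    - [[0, -0.003, 0], 0, 1]
    - [[0, -0.003, 0], 0, 1]

```text
time: 14.15
tool_pos: [0.4805, -0.0808, 0.1292]
ee_rot: [3.136, 0.008, -0.068]
wrist_force: [-10.4, -7.4, 2.2]
width: 0.0324
finger_force: 30.0
```

>>> carry_out:
  steps:
    - [[0, 0, -0.001], 0, 1]
    - [[-0.001, -0.001, -0.001], 0, 1]
    - [[-0.001, -0.002, -0.001], 0, 1]
    - [[-0.001, -0.003, -0.001], 0, 1]
    - [[-0.001, -0.004, -0.001], 0, 1]
    - [[-0.001, -0.004, -0.001], 0, 1]

```text
time: 14.9
tool_pos: [0.4807, -0.0774, 0.1292]
ee_rot: [3.135, 0.006, -0.067]
wrist_force: [-6.3, -10.4, -1.4]
width: 0.0329
finger_force: 30.0
```

It moved 3.4 mm in y, so it wasn't yet on the long fence. Continue in y.

>>> carry_out:
  steps:
    - [[0, -0.001, 0], 0, 1]
    - [[0, -0.002, 0], 0, 1]
    - [[0, -0.003, 0], 0, 1]
    - [[0, -0.003, 0], 0, 1]

```text
time: 15.4
tool_pos: [0.4807, -0.0773, 0.1293]
ee_rot: [3.129, 0.006, -0.068]
wrist_force: [-7.2, -16.2, -1.3]
width: 0.0331
finger_force: 30.0
```

>>> carry_out:
  steps:
    - [[0, -0.001, 0], 0, 1]
    - [[0, -0.002, 0], 0, 1]
    - [[0, -0.003, 0], 0, 1]
    - [[0, -0.003, 0], 0, 1]

```text
time: 15.9
tool_pos: [0.4808, -0.0771, 0.1294]
ee_rot: [3.123, 0.006, -0.069]
wrist_force: [-6.6, -23.3, -2.5]
width: 0.0328
finger_force: 30.0
```

The y push is now taken by the fence (23 N, no movement). I'll ease y a little and push more on the end stop for balance.

>>> carry_out:
  steps:
    - [[0, 0.002, 0], 0, 1]
    - [[0.001, 0.003, 0], 0, 1]
    - [[0.002, 0.003, 0], 0, 1]
    - [[0.003, 0.003, 0], 0, 1]
    - [[0.004, 0.003, 0], 0, 1]
    - [[0.004, 0.003, 0], 0, 1]
    - [[0.004, 0.003, 0], 0, 1]

```text
time: 16.77
tool_pos: [0.4809, -0.0772, 0.1294]
ee_rot: [3.129, 0.015, -0.069]
wrist_force: [-17.2, -15.1, 3.8]
width: 0.0329
finger_force: 30.0
```

Run:
```python
from bench import robot
from h import *
s=robot.snapshot("scene"); i=s["image"][160:250,270:370][:,:,::-1]
cv2.imwrite("pics/s6.png",cv2.resize(i,None,fx=6.5,fy=6.5,interpolation=2))
o=robot.get_obs(); print(o["tool_pos"],o["ee_rot"],o["wrist_force"],o["wrist_torque"])
```

```text
[ 0.4809423  -0.07720547  0.1294328 ] [ 3.1293333   0.01446412 -0.06855922] [-17.74528161 -15.68723054   4.14883155] [-3.1761636   3.03110343  0.10507227]
```

View pics/s6.png

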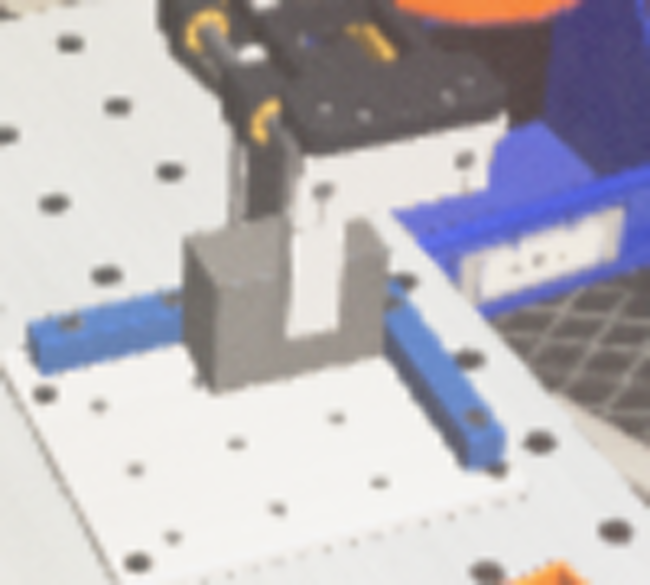

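The block sits in the corner with no visible gap at either fence (crop (190,340) and (385,330)). I'll take 1 mm off the down-push and let it settle.

>>> carry_out:
  steps:
    - [[0, 0, -0.0005], 0, 1]
    - [[0, 0, -0.001], 0, 1]
    - [[0, 0, -0.001], 0, 1]
    - [[0, 0, -0.001], 0, 1]
    - [[0, 0, -0.001], 0, 1]
    - [[0, 0, -0.001], 0, 1]

```text
time: 17.58
tool_pos: [0.4809, -0.0772, 0.1294]
ee_rot: [3.129, 0.015, -0.069]
wrist_force: [-16.0, -15.3, 0.9]
width: 0.0332
finger_force: 30.0
```

```bash
python3 -c "
from bench import robot
print(robot.close_job())"
```

```text
the job is handed in; nothing more can be done
None
```

The job is handed in, with no verdict returned: the bush is in the orange tray, and the block stands on the base plate, still gripped and pressed into the corner at about 16 N towards the end stop and 15 N towards the long fence (wrist readings).

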